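# Set the taper jig's stay on its middle hole

### The job

Set the taper jig for the next cut: take the stay arm by its red knob, lift it, push its hinged leg open with it, and drop the stay's middle hole (between the yellow stripes) over the brass peg on the fixed leg, fully home, so that the stay lies flat and holds the leg at that width when you let go. The peg is clamped somewhere along its slot, so feel for it gently and do not bear down hard on it; leave the other things on the bench where they are.

Things in the scene. Friction and masses are not known exactly. Their poses are not given: they have to be found in the camera images.
- slot_plate: steel plate, 36 x 56 mm, on top of the fixed leg (wood, 40 mm wide, 300 mm long) of the jig. Origin: in its slot 2.5 mm from the end nearest the leg hinge, at the upper face, 48 mm above the bench; x level across the fixed leg, away from the hinged leg; y along the fixed leg and the slot, away from the leg hinge, whose upright axis is at (-25, -236) mm in this frame; z up
- slot_end (a point): the same point near the hinge-side end of the slot. A brass peg, 10 mm in diameter, stands 12 mm above the plate (top 2 mm bevelled by 1 mm), clamped anywhere from 4 to 24 mm from this point along the slot (+y), 0 in x; just where is not in this reading. It does not shift when the stay bears on it, but more than 25 N between stay and peg spoils it
- leg (a joint): opening angle of the hinged leg (green, 40 mm wide, 44 mm tall, 285 mm long), rad: 0 parallel to the fixed leg, growing anticlockwise from above, at most 0.65. A closing spring of 1.6 N m/rad acts towards 0.1 rad, hinge friction 0.25 N m; about 0.33 with the yellow hole over the peg; the leg swings part-way back if the stay is let go off the peg
- leg_pivot (a point): point on the axis of the stay's pivot at the stay's underside, 48.5 mm above the bench, on the hinged leg; it is at (-25, 250) mm from the leg hinge's axis when the leg angle is 0 (x across, y along the fixed leg) and turns about that axis with the leg
- swivel (a joint): swing of the stay on the hinged leg about the upright pivot axis, rad, anticlockwise seen from above; 0 when the stay is square to the hinged leg and points over the fixed leg. Range -1.2 to 1.3, turns easily
- stay: aluminium stay arm, flat bar 40 mm wide, 6 mm thick, 245 mm long, 0.2 to 0.33 kg. Origin on the pivot axis at the underside; x along the bar towards the knob, z up. Swings about the pivot and hinges up at the knob end (to 0.45 rad; falls back by its weight); let down it lies level, 0.5 mm above the slot plate. 12 mm holes 100 (blue stripes), 130 (yellow) and 160 mm (red) from the pivot
- yellow_hole (a point): centre of the middle hole between the two yellow stripes, at the underside of the stay, 130 mm from the pivot along the stay's x
- knob (a point): centre, half-way up, of the red round knob that stands on the stay: 24 mm in diameter, 42 mm tall, its axis 205 mm from the pivot along the stay's x; the centre is 27 mm above the stay's underside and 75.5 mm above the bench when the stay is level
- glue: white glue bottle with a yellow label, 60 mm across, 160 mm tall, standing; origin under its middle; leave it alone
- screwdriver: screwdriver, 190 mm long, lying; leave it alone
- offcut: dark wood offcut, 50 x 130 x 18 mm, lying flat; origin under its middle; leave it alone
- screw_jar: amber jar with a steel lid, 60 mm across, 75 mm tall; origin under its middle; leave it alone
- sanding_block: cork sanding block, 70 x 110 x 35 mm; origin under its middle; leave it alone
- hammer: hammer, 280 mm long, lying; leave it alone
- tub: white plastic tub, 100 mm across, 90 mm tall; origin under its middle; leave it alone

How it is judged:
By the outcome, as a careful person would: the job done as asked, in the order asked, and still so for the second after the job is handed in, with the robot touching nothing.
It also fails if it takes over 72 s, if anything falls off the work surface, if the arm or the gripper's body presses on something with over 40 N, if the wrist force passes 120 N, or if a joint passes its speed limit or range.

### The arm

A 6-joint arm with a two-finger parallel gripper is mounted at the origin on the work surface. World frame = base frame: x ahead of the robot, y to its left, z up, the work surface at z = 0. Lengths are in m, angles in rad, forces in N, time in s.
With the tool pointing down it reaches from about 0.3 to 0.875 m from the base axis. Payload 6.4 kg.
Tool frame: the origin (TCP) lies at the very end of the fingers, on their centre line; the grasp point (between the pads) lies 19 mm behind it (ctrl.tcp_to_grasp is the distance from the TCP to the grasp point, in m); z points along the fingers, y is the direction in which the jaws open and shut (so a half turn about z gives the same grasp; the last joint's range is limited). The gripper opens to 85 mm and grips with 20 to 120 N. Pads are 22 mm wide; open, the fingers measure 114 mm over their backs; the gripper's body (76 mm by 85 mm) begins 54 mm behind the grasp point. The pads swing forward as they close: fully open they stand 13 mm farther back than shut.
Start: joints at [0.964, 0.181, 1.607, -0, 1.354, -0.206], TCP at [0.224, 0.529, 0.231] pointing down, gripper open.
Joint ranges: [-2.99, 2.99], [-0.89, 2.07], [0.3, 2.58], [-1.14, 4.28], [0, 2.63], [-3.12, 3.12]. Speed limits (rad/s): [2.57, 2.57, 3.01, 3.14, 3.14, 3.14].

### API

Orientations are given as a unit quaternion [w, x, y, z].
In Python, from bench import ctrl gives the robot as it stands. The module is installed in compiled form; this text tells all that it offers.
- The arm moves only by the tool drive_tool, never from a script. Its argument "deltas" is a list of rows, each an object with "slide": the shift along the tool's x, y, z as a fraction of full scale, a list of three; "delta_rot": the turn, a rotation vector about the tool's x, y, z as a fraction of full scale, a list of three; "hand": the opening, from 0 (shut) to 1 (fully open). In form: [{"slide": [tx, ty, tz], "delta_rot": [wx, wy, wz], "hand": hand}, ...]. A call has exactly 5 rows; each row shifts and turns the commanded pose from where the row before left it, along the tool's axes as they then stand; what a row does not reach is not made up. Full scale, the value 1, is 50 mm for a shift and 180 degrees for a turn. A row lasts 1/8 s, in which the tool goes at most 62.5 mm and 10.7 degrees, less where a joint would pass 70% of its speed; a pose out of reach is approached as far as the arm can. A call with a number of a shift or a turn outside -1 to 1 is refused whole. A call with a gripper value outside its range is refused whole. The fingers move at their own pace and stop on an object; the grip force is fixed at half the most. Time passes only in rows, so rows that do not move let the fingers close, or fill a call up. It gives the time, the measured TCP pose, the force and the opening at its end, in the units of the state.
- ctrl.get_obs(): the state, without advancing time (a new reading comes with each control period).
- ctrl.camera(name): name is "side" or "top" or "wrist"; returns a dict with "frame" (384x512x3 uint8, red, green, blue), "mtx" (3x3 intrinsics, pixels), "dist" ([k1, k2, p1, p2, k3] as OpenCV has them; the pictures are not rectified), "R" (3x3) and "t" (3): a world point X has camera coordinates R X + t. Camera axes: x right, y down, z forward; pixel columns grow to the right and rows downward; lengths in m; the calibration is good to about 2 mm. A picture is of the moment at which its call begins. There is no depth.
- ctrl.hand_in(): hands the job in, once; it reports no verdict.
The state is a dict: "time_s": time; "q": joint angles; "dq": joint speeds; "joint_efforts": joint torques, N m; "eef_pos": TCP position; "eef_rot": TCP orientation; "wrist_force": force on the tool from outside, world axes, zero at the start; "torque": the same for the moment, N m; "opening": opening from 0.0 (shut) to 1.0 (fully open).
Only numpy, scipy, OpenCV 4.12 (cv2) and the standard library are available. Lean on these libraries where they do the work, as an engineer would, in place of code of your own. Each camera call takes 0.05 s, during which the arm holds its last target.

## Working session

There is one attempt and no reset: what is moved stays moved. The work goes in short steps, Python scripts to look and compute and a tool call to move; the robot and the scene stay as the last step left them, time stands still between calls to the robot, and variables do not carry over. Pictures are saved under pics/ and viewed, and the job is handed in when it is done.

Besides the shell and the picture viewer there is one more tool, called after "Call:" as name(argument=value, ...), one argument or row to a line, values as JSON. drive_tool: Moves the arm, as the interface text tells. Its arguments: {"type":"object","properties":{"deltas":{"type":"array","items":{"type":"object","properties":{"slide":{"type":"array","items":{"type":"number"}},"delta_rot":{"type":"array","items":{"type":"number"}},"hand":{"type":"number"}}}}},"required":["deltas"]}

```bash
mkdir -p pics; python3 - <<'E'
from bench import ctrl
import cv2,pickle
o=ctrl.get_obs(); print(o)
d={}
for n in ("side","top","wrist"):
    c=ctrl.camera(n); d[n]=c
    cv2.imwrite(f"pics/{n}0.png",c["frame"][:,:,::-1])
    print(n,c["mtx"].tolist(),c["dist"],c["R"].tolist(),c["t"])
pickle.dump(d,open("c0.pkl","wb"))
E
```

```text
{'time_s': 0.0, 'q': array([ 9.63701779e-01,  1.81550272e-01,  1.60800366e+00,  8.01151771e-06,
        1.35380321e+00, -2.06317318e-01]), 'dq': array([ 0.00061206, -0.00037665,  0.00096585,  0.00144317,  0.00205487,
       -0.00173665]), 'joint_efforts': array([ 5.08635057e-04, -4.44868362e+01, -3.51347888e+01, -2.44517905e-04,
        8.92830634e-03,  3.23664347e-05]), 'eef_pos': array([0.22399629, 0.52897693, 0.23038107]), 'eef_rot': array([-3.52595897e-04,  1.99050956e-01,  9.79988744e-01, -8.08732130e-04]), 'wrist_force': array([0.66143379, 0.26761331, 0.23339501]), 'torque': array([0.03121131, 0.01644848, 0.04166572]), 'opening': 0.9998062649244881}
side [[427.19530331502506, 0.0, 253.94900423003236], [0.0, 427.19530331502506, 186.14231929699804], [0.0, 0.0, 1.0]] [-0.07435551  0.          0.          0.          0.        ] [[0.7196379737700265, -0.6942613123182877, -0.011064218285084786], [-0.39868720575323335, -0.4001090270139043, -0.8252037799662976], [0.5684801655966985, 0.5982591384342374, -0.5647267521581336]] [-0.41004206  0.27149693  1.31714968]
top [[374.0653881572398, 0.0, 257.1903809310487], [0.0, 374.0653881572398, 200.0236014090196], [0.0, 0.0, 1.0]] [0.02520329 0.         0.         0.         0.        ] [[-0.004563515221910925, -0.99964442560533, 0.026271594641538203], [-0.9839610754720552, -0.00019615933594245244, -0.17838319281084536], [0.17832491773360135, -0.02666428093357915, -0.9836103089321498]] [-0.03108664  0.56376268  1.0670336 ]
wrist [[279.24151499020957, 0.0, 254.9248612176431], [0.0, 279.24151499020957, 193.17381425556889], [0.0, 0.0, 1.0]] [-0.06118098  0.          0.          0.          0.        ] [[0.3893628091821804, 0.9210816988552913, -0.0022598361917264644], [0.8807023648182543, -0.37157278207231015, 0.29376353113785236], [0.2697405187013946, -0.11637083679726642, -0.955875452615982]] [-0.57387446 -0.03842008  0.37998506]
```

View pics/top0.png

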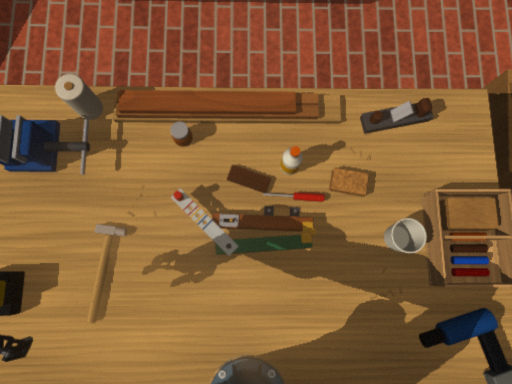

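View pics/side0.png

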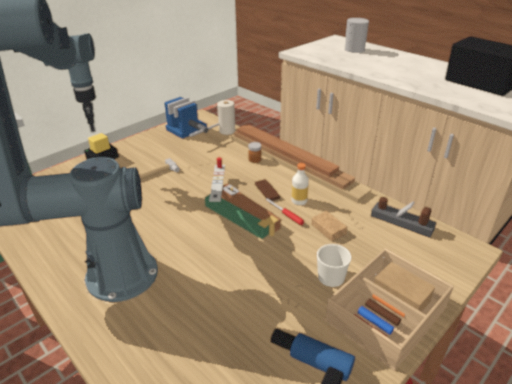

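View pics/wrist0.png

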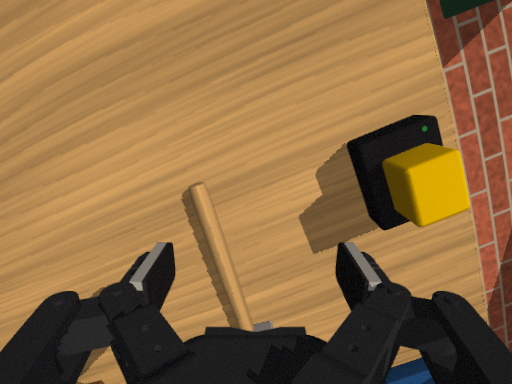

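```bash
cat > h.py <<'E'
import cv2,numpy as np,pickle
def ray(c,uv):
    p=cv2.undistortPoints(np.array([[uv]],float),c["mtx"],c["dist"])[0,0]
    R=c["R"];C=-R.T@c["t"]; d=R.T@np.array([p[0],p[1],1]); return C,d
def atz(c,uv,z):
    C,d=ray(c,uv); return C+d*(z-C[2])/d[2]
def proj(c,X):
    r=cv2.Rodrigues(np.array(c["R"]))[0]
    return cv2.projectPoints(np.array(X,float).reshape(-1,3),r,np.array(c["t"]),c["mtx"],c["dist"])[0][:,0]
def crop(c,x0,y0,x1,y1,s,name):
    cv2.imwrite(name,cv2.resize(c["frame"][y0:y1,x0:x1,::-1],None,fx=s,fy=s,interpolation=cv2.INTER_CUBIC))
E
python3 - <<'E'
from h import *
d=pickle.load(open("c0.pkl","rb"))
crop(d["top"],160,170,330,270,4.5,"pics/t1.png")
crop(d["side"],180,140,330,250,5,"pics/s1.png")
E
```

```text
(no output)
```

View pics/t1.png

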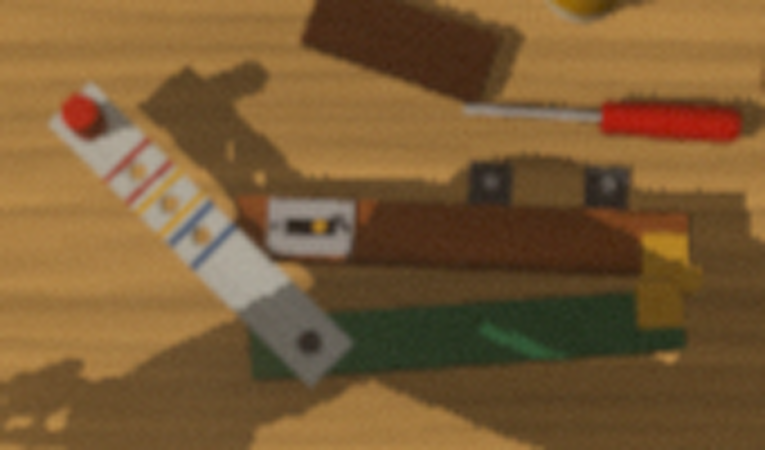

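View pics/s1.png

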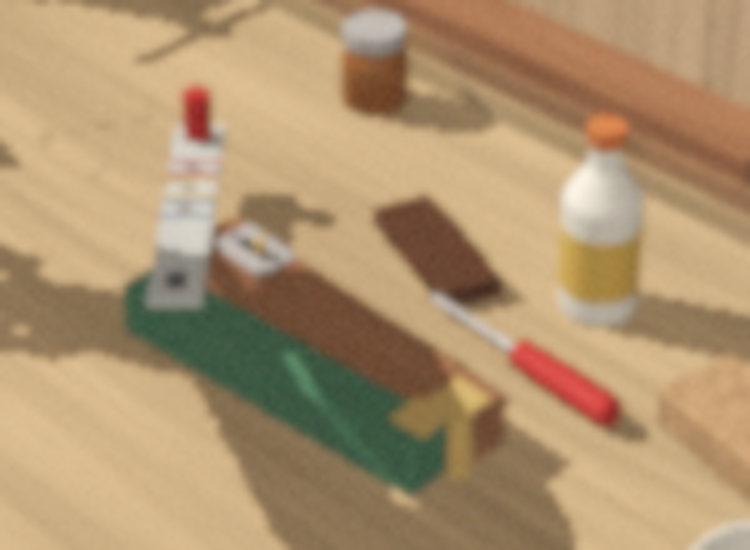

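```bash
cat >> h.py <<'E'
from scipy.spatial.transform import Rotation as Ro
from scipy.optimize import least_squares
def rot(q): return Ro.from_quat([q[1],q[2],q[3],q[0]])
E
python3 - <<'E'
from h import *
d=pickle.load(open("c0.pkl","rb"));c=d["top"]
P=lambda x,y,z:atz(c,(160+x/4.5-.4,170+y/4.5-.4),z).round(4)
for n,a in dict(pl=[(265,200,.048),(355,198,.048),(357,257,.048),(265,257,.048)],slot=[(283,228,.048),(347,226,.048)],peg=[(320,226,.06)],pivot=[(310,343,.055)],knob=[(80,112,.0965)],yel=[(168,203,.055)]).items(): print(n,[P(*x) for x in a])
w=d["wrist"]; C=-w["R"].T@w["t"]; 
T=rot([-3.52595897e-04,  1.99050956e-01,  9.79988744e-01, -8.08732130e-04]).as_matrix(); p=np.array([0.22399629, 0.52897693, 0.23038107])
print("cam in tool",T.T@(C-p)); print("cam axes in tool",(w["R"]@T).round(3)); print(T.round(3))
np.savez("hand.npz",Rct=w["R"]@T,tc=w["t"]+w["R"]@p)
E
```

```text
pl [array([0.5219, 0.0827, 0.048 ]), array([0.5232, 0.0234, 0.048 ]), array([0.4841, 0.0219, 0.048 ]), array([0.4842, 0.0822, 0.048 ])]
slot [array([0.5033, 0.0706, 0.048 ]), array([0.5046, 0.0286, 0.048 ])]
peg [array([0.5031, 0.0458, 0.06  ])]
pivot [array([0.4277, 0.0518, 0.055 ])]
knob [array([0.5715, 0.1967, 0.0965])]
yel [array([0.519 , 0.1454, 0.055 ])]
cam in tool [ 7.53089926e-02 -3.84378562e-05 -1.42799237e-01]
cam axes in tool [[ 0.001  1.     0.001]
 [-0.956  0.001 -0.294]
 [-0.294 -0.     0.956]]
[[-0.921  0.39  -0.001]
 [ 0.39   0.921 -0.001]
 [ 0.    -0.002 -1.   ]]
```

Call:
drive_tool(
  deltas=[
    {"slide": [-0.9, -0.34, 0.06], "delta_rot": [0, 0, 0], "hand": 1},
    {"slide": [-0.9, -0.34, 0.06], "delta_rot": [0, 0, 0], "hand": 1},
    {"slide": [-0.9, -0.34, 0.06], "delta_rot": [0, 0, 0], "hand": 1},
    {"slide": [-0.9, -0.34, 0.06], "delta_rot": [0, 0, 0], "hand": 1},
    {"slide": [-0.9, -0.34, 0.06], "delta_rot": [0, 0, 0], "hand": 1},
  ],
)

```text
time_s: 0.78
eef_pos: [0.3992, 0.3621, 0.216]
eef_rot: [-0.0, 0.199, 0.98, -0.0]
wrist_force: [0.4, -0.1, -0.4]
opening: 1.0
```

Call:
drive_tool(
  deltas=[
    {"slide": [-0.9, -0.34, 0.06], "delta_rot": [0, 0, 0], "hand": 1},
    {"slide": [-0.9, -0.34, 0.06], "delta_rot": [0, 0, 0], "hand": 1},
    {"slide": [-0.9, -0.34, 0.06], "delta_rot": [0, 0, 0], "hand": 1},
    {"slide": [-0.9, -0.34, 0.06], "delta_rot": [0, 0, 0], "hand": 1},
    {"slide": [-0.9, -0.34, 0.06], "delta_rot": [0, 0, 0], "hand": 1},
  ],
)

```text
time_s: 1.4
eef_pos: [0.5732, 0.1961, 0.2009]
eef_rot: [-0.0, 0.199, 0.98, -0.0]
wrist_force: [-0.3, -0.2, 0.2]
opening: 1.003
```

Call:
drive_tool(
  deltas=[
    {"slide": [0, 0, 0], "delta_rot": [0, 0, -0.055], "hand": 1},
    {"slide": [0, 0, 0], "delta_rot": [0, 0, -0.055], "hand": 1},
    {"slide": [0, 0, 0], "delta_rot": [0, 0, -0.055], "hand": 1},
    {"slide": [0, 0, 0], "delta_rot": [0, 0, -0.055], "hand": 1},
    {"slide": [0, 0, 0], "delta_rot": [0, 0, -0.055], "hand": 1},
  ],
)

```text
time_s: 2.02
eef_pos: [0.5721, 0.1973, 0.2008]
eef_rot: [-0.0, -0.232, 0.973, 0.0]
wrist_force: [0.5, 0.1, -0.2]
opening: 0.999
```

Call:
drive_tool(
  deltas=[
    {"slide": [0, 0, 0], "delta_rot": [0, 0, -0.055], "hand": 1},
    {"slide": [0, 0, 0], "delta_rot": [0, 0, -0.048], "hand": 1},
    {"slide": [0, 0, 0], "delta_rot": [0, 0, 0], "hand": 1},
    {"slide": [0, 0, 0], "delta_rot": [0, 0, 0], "hand": 1},
    {"slide": [0, 0, 0], "delta_rot": [0, 0, 0], "hand": 1},
  ],
)

```text
time_s: 2.65
eef_pos: [0.5723, 0.1974, 0.2012]
eef_rot: [-0.0, -0.383, 0.924, 0.0]
wrist_force: [-0.5, 0.6, -0.1]
opening: 0.999
```

```bash
cat >> h.py <<'E'
def snap(names,tag):
    from bench import ctrl
    o=ctrl.get_obs(); d={"obs":o}
    for n in names: d[n]=ctrl.camera(n); cv2.imwrite(f"pics/{n}{tag}.png",d[n]["frame"][:,:,::-1])
    pickle.dump(d,open(f"c{tag}.pkl","wb"))
    print(o["time_s"],o["eef_pos"].round(4),o["eef_rot"].round(4),o["wrist_force"].round(1),o["opening"]); return d
E
python3 - <<'E'
from h import *
d=snap(["wrist","top"],"1")
w=d["wrist"];crop(w,0,0,512,384,1.5,"pics/w1.png")
E
```

```text
2.65 [0.5723 0.1974 0.2012] [-1.000e-04 -3.825e-01  9.239e-01  0.000e+00] [-0.5  0.6 -0.1] 0.9992431969478329
```

View pics/w1.png

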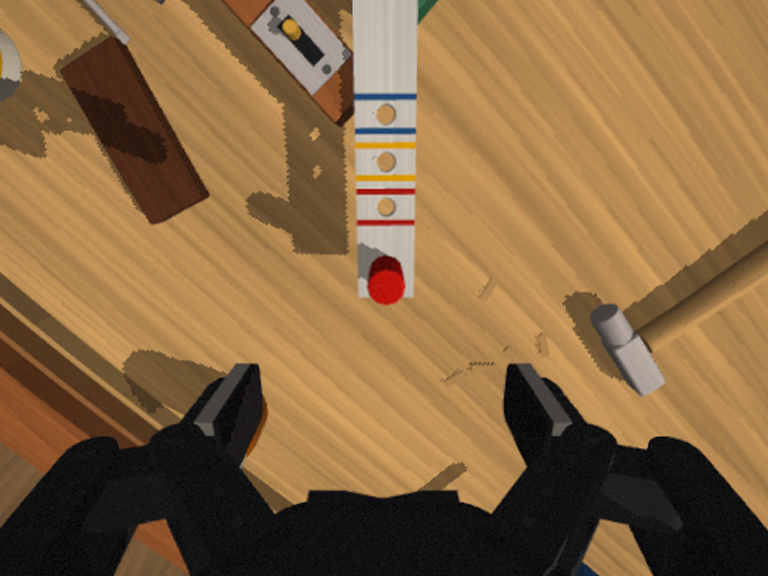

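Call:
drive_tool(
  deltas=[
    {"slide": [0.8, -0.4, 0], "delta_rot": [0, 0, 0], "hand": 1},
    {"slide": [0.8, -0.4, 0], "delta_rot": [0, 0, 0], "hand": 1},
    {"slide": [0.4, 0, 0], "delta_rot": [0, 0, 0], "hand": 1},
    {"slide": [0, 0, 0], "delta_rot": [0, 0, 0], "hand": 1},
    {"slide": [0, 0, 0], "delta_rot": [0, 0, 0], "hand": 1},
  ],
)

```text
time_s: 3.38
eef_pos: [0.5306, 0.0987, 0.2016]
eef_rot: [0.0, -0.383, 0.924, -0.0]
wrist_force: [0.3, -0.4, 0.9]
opening: 0.998
```

```bash
python3 - <<'E'
from h import *
d=snap(["wrist"],"2")
w=d["wrist"];crop(w,0,0,512,384,1.5,"pics/w2.png")
E
```

```text
3.375 [0.5306 0.0987 0.2016] [ 4.000e-04 -3.832e-01  9.237e-01 -0.000e+00] [ 0.3 -0.4  0.9] 0.9979889934665405
```

View pics/w2.png

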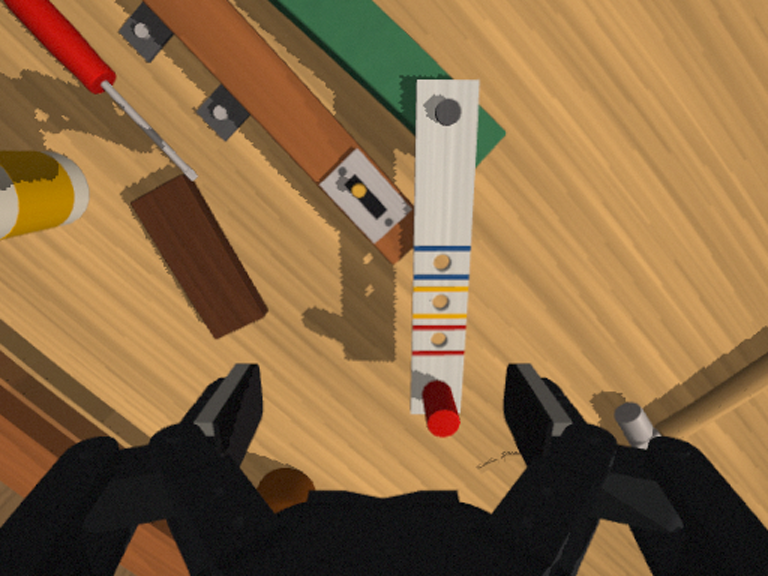

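```bash
python3 - <<'E'
from h import *
w=pickle.load(open("c2.pkl","rb"))["wrist"]
crop(w,200,85,300,160,8,"pics/w2a.png")
crop(w,260,45,350,115,8,"pics/w2b.png")
crop(w,260,160,330,295,4.4,"pics/w2c.png")
E
```

```text
(no output)
```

View pics/w2a.png

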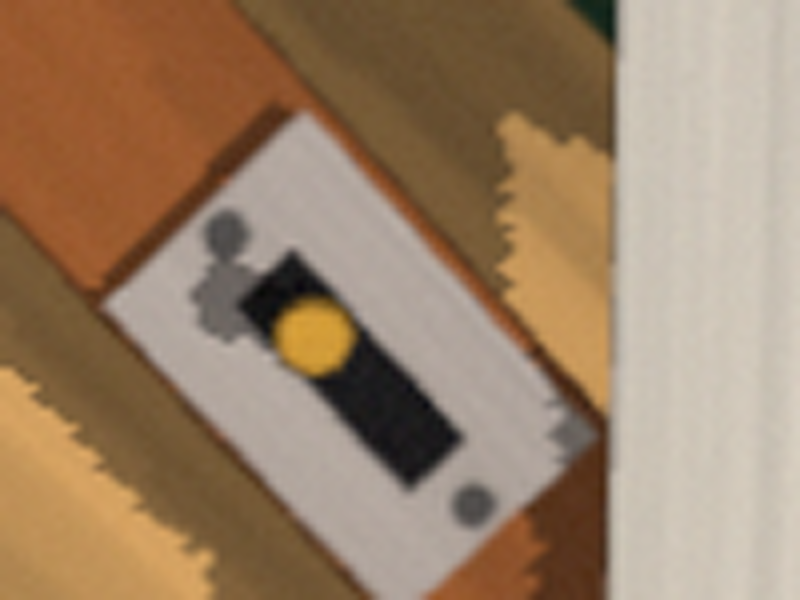

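View pics/w2b.png

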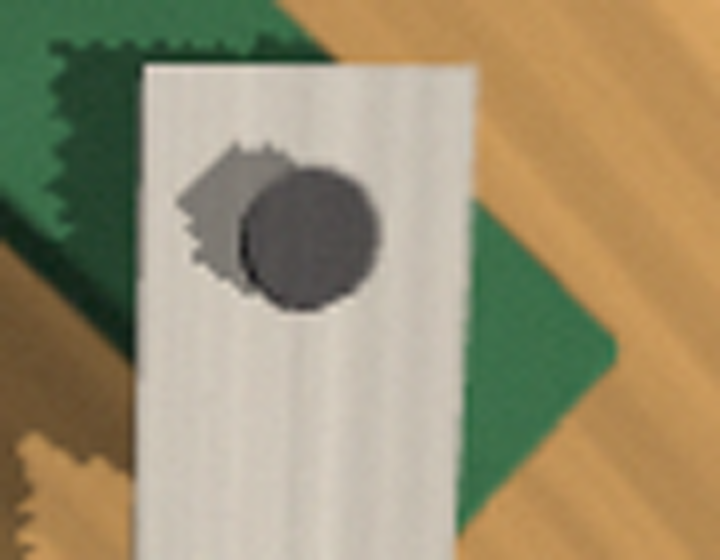

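View pics/w2c.png

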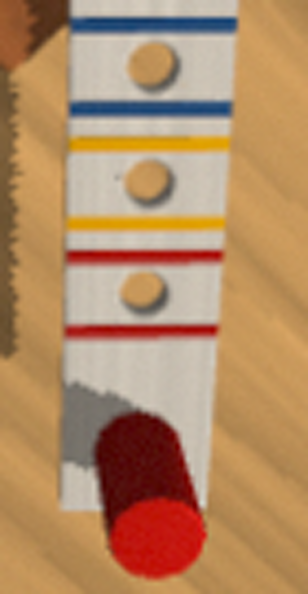

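```bash
python3 - <<'E'
from h import *
w=pickle.load(open("c2.pkl","rb"))["wrist"]
def P(x0,y0,s,u,v,z): return atz(w,(x0+(u+.5)/s-.5,y0+(v+.5)/s-.5),z)
A=lambda u,v,z=.048:P(200,85,8,u,v,z)
n=lambda a:np.round(a,4)
corn=[A(305,110),A(105,303),A(600,432)]
sl=[A(292,252),A(240,303),A(410,490),A(463,438)]
print("corners",n(corn)); print("slot",n(sl))
s0=(sl[0]+sl[1])/2; s1=(sl[2]+sl[3])/2
y=(corn[2]-corn[0])[:2]; y2=(s1-s0)[:2]
print("yaw of y",np.degrees(np.arctan2(y[1],y[0])),np.degrees(np.arctan2(y2[1],y2[0])),np.linalg.norm(y),np.linalg.norm(y2))
y/=np.linalg.norm(y); x=np.array([y[1],-y[0]])
o=s0[:2]+.0025*y
peg=A(315,337,.06)
print("slotend",n(s0),"peg",n(peg), "along",(peg[:2]-o)@y,(peg[:2]-o)@x)
pc=sum([corn[1],corn[2]])/2; print("plate centre",pc,(pc[:2]-o)@y,(pc[:2]-o)@x)
hinge=o-.025*x-.236*y; print("hinge",hinge)
piv=P(260,45,8,312,240,.0575); print("pivot",n(piv), np.linalg.norm(piv[:2]-hinge), np.hypot(.025,.25))
C=lambda u,v,z:P(260,160,4.4,u,v,z)
hs=[C(153,64,.0545),C(148,181,.0545),C(144,291,.0545)]; k=C(156,537,.0965)
print(n(hs),n(k)); 
for h in hs+[k]: print(np.linalg.norm(h[:2]-piv[:2]), np.degrees(np.arctan2(*(h-piv)[[1,0]])))
E
```

```text
corners [[0.4832 0.0266 0.048 ]
 [0.5186 0.025  0.048 ]
 [0.4847 0.0822 0.048 ]]
slot [[0.4969 0.0377 0.048 ]
 [0.5062 0.0374 0.048 ]
 [0.5078 0.0699 0.048 ]
 [0.498  0.07   0.048 ]]
yaw of y 88.36780770838428 87.61204371319859 0.055529800190526606 0.03249368001826522
slotend [0.5016 0.0375 0.048 ] peg [0.5015 0.0472 0.06  ] along 0.0071390247927162935 -0.00038460125921207036
plate centre [0.50166769 0.05356506 0.048     ] 0.01354736522988857 -0.000357349745480338
hinge [ 0.46992711 -0.19517915]
pivot [0.4257 0.0531 0.0575] 0.25219285949014625 0.25124689052802224
[[0.4955 0.1233 0.0545]
 [0.5166 0.1445 0.0545]
 [0.5375 0.1657 0.0545]] [0.5694 0.197  0.0965]
0.09902313355866028 45.165365656337165
0.12890909723578006 45.147437618470974
0.1586933021843513 45.217430281645115
0.20334981792992027 45.031807613886215
```

Call:
drive_tool(
  deltas=[
    {"slide": [-0.8, 0.4, 0], "delta_rot": [0, 0, 0], "hand": 1},
    {"slide": [-0.8, 0.44, 0], "delta_rot": [0, 0, 0], "hand": 1},
    {"slide": [-0.35, 0, 0.3], "delta_rot": [0, 0, 0], "hand": 1},
    {"slide": [0, 0, 0.8], "delta_rot": [0, 0, 0], "hand": 1},
    {"slide": [0, 0, 0.7], "delta_rot": [0, 0, 0], "hand": 1},
  ],
)

```text
time_s: 4.05
eef_pos: [0.5693, 0.1985, 0.1099]
eef_rot: [0.0, -0.384, 0.923, 0.0]
wrist_force: [0.2, -0.6, 0.1]
opening: 1.004
```

Call:
drive_tool(
  deltas=[
    {"slide": [0, 0, 0.6], "delta_rot": [0, 0, 0], "hand": 1},
    {"slide": [0, 0, 0.3], "delta_rot": [0, 0, 0], "hand": 1},
    {"slide": [0, 0, 0.1], "delta_rot": [0, 0, 0], "hand": 1},
    {"slide": [0, 0, 0], "delta_rot": [0, 0, 0], "hand": 1},
    {"slide": [0, 0, 0], "delta_rot": [0, 0, 0], "hand": 1},
  ],
)

```text
time_s: 4.68
eef_pos: [0.5702, 0.1972, 0.0627]
eef_rot: [0.001, -0.383, 0.924, -0.0]
wrist_force: [0.1, -0.3, 0.3]
opening: 1.003
```

```bash
python3 - <<'E'
from h import *
d=snap(["wrist"],"3")
w=d["wrist"];crop(w,0,0,512,384,1.5,"pics/w3.png")
E
```

```text
4.675 [0.5702 0.1972 0.0627] [ 1.100e-03 -3.833e-01  9.236e-01 -3.000e-04] [ 0.1 -0.3  0.3] 1.0030245372850604
```

View pics/w3.png

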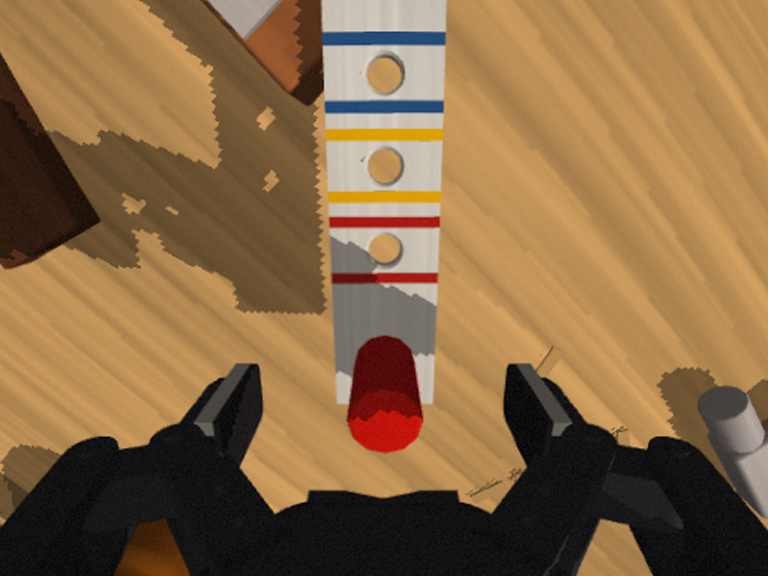

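Call:
drive_tool(
  deltas=[
    {"slide": [0, 0, 0], "delta_rot": [0, 0, 0], "hand": 0},
    {"slide": [0, 0, 0], "delta_rot": [0, 0, 0], "hand": 0},
    {"slide": [0, 0, 0], "delta_rot": [0, 0, 0], "hand": 0},
    {"slide": [0, 0, 0], "delta_rot": [0, 0, 0], "hand": 0},
    {"slide": [0, 0, 0], "delta_rot": [0, 0, 0], "hand": 0},
  ],
)

```text
time_s: 5.35
eef_pos: [0.5691, 0.197, 0.0613]
eef_rot: [-0.0, -0.383, 0.924, 0.0]
wrist_force: [0.4, 0.2, 0.7]
opening: 0.264
```

```bash
python3 - <<'E'
from h import *
d=snap(["wrist"],"4")
w=d["wrist"];crop(w,0,0,512,384,1.5,"pics/w4.png")
E
```

```text
5.35 [0.5691 0.197  0.0613] [-0.     -0.3833  0.9236  0.    ] [0.4 0.2 0.7] 0.26358409376869374
```

View pics/w4.png

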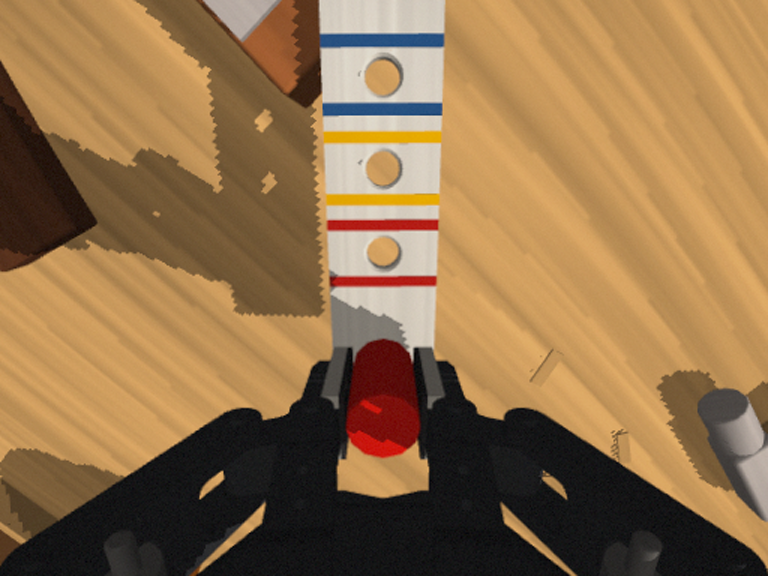

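```bash
cat >> h.py <<'E'
H=np.array([.4699,-.1952]); YAW=np.radians(-2.0); PEG=np.array([.5016,.0472])
def pivot(th):
    a=YAW+th; c,s=np.cos(a),np.sin(a); return H+np.array([[c,-s],[s,c]])@np.array([-.025,.25])
def theta_for(peg,r=.130):
    from scipy.optimize import brentq
    return brentq(lambda t:np.linalg.norm(pivot(t)-peg)-r,0.05,.65)
def toolpose(piv,al,tau,gx=.205,gz=.0128):
    # stay frame
    S=(Ro.from_euler('z',al)*Ro.from_euler('y',-tau))
    p=np.array([*piv,.0485])+S.apply([gx,0,gz])
    M=S.as_matrix(); T=np.column_stack([-M[:,0],M[:,1],-M[:,2]])
    return p,Ro.from_matrix(T)
def rows(poses,p0,r0):
    out=[]
    for p,r in poses:
        s=r0.inv().apply(p-p0)/.05; w=(r0.inv()*r).as_rotvec()/np.pi
        out.append((s.round(3).tolist(),w.round(4).tolist())); p0,r0=p,r
    return out
E
python3 - <<'E'
from h import *
d=pickle.load(open("c4.pkl","rb"));w=d["wrist"];o=d["obs"]
y=atz(w,(383/1.5-.2,168/1.5-.2),.0545); print("yellow",y, "tool",rot(o["eef_rot"]).inv().apply(y-o["eef_pos"]))
p=o["eef_pos"]; a0=np.radians(45.1)
piv=p[:2]-.205*np.array([np.cos(a0),np.sin(a0)]); print("piv",piv)
f=lambda t:np.linalg.norm(pivot(t)-piv)
t0=min(np.linspace(0,.3,301),key=f);print("theta0",t0,f(t0),pivot(t0))
t1=theta_for(PEG);pv=pivot(t1);v=PEG-pv;a1=np.arctan2(v[1],v[0]);print("theta1",t1,pv,np.degrees(a1),"knob",pv+.205*v/.13)
print("pegdist now",np.linalg.norm(PEG-piv))
ps=[toolpose(piv,a0,t) for t in np.linspace(0,.2,6)]
for r in rows(ps[1:],*ps[0]):print(r)
E
```

```text
yellow [0.5172345  0.14522438 0.0545    ] tool [0.07332881 0.00018411 0.00679031]
piv [0.42444207 0.05180652]
theta0 0.117 0.00010978120000749727 [0.42448389 0.05190803]
theta1 0.33521622041018895 [0.37206488 0.03621583] 4.846904205902838 knob [0.5763318  0.05353702]
pegdist now 0.07729531812626476
([0.014, -0.0, -0.164], [-0.0, -0.0127, -0.0])
([0.014, -0.0, -0.164], [0.0, -0.0127, 0.0])
([0.014, 0.0, -0.164], [-0.0, -0.0127, -0.0])
([0.014, 0.0, -0.164], [0.0, -0.0127, 0.0])
([0.014, 0.0, -0.164], [0.0, -0.0127, 0.0])
```

Call:
drive_tool(
  deltas=[
    {"slide": [0.014, 0, -0.164], "delta_rot": [0, -0.0127, 0], "hand": 0},
    {"slide": [0.014, 0, -0.164], "delta_rot": [0, -0.0127, 0], "hand": 0},
    {"slide": [0.014, 0, -0.164], "delta_rot": [0, -0.0127, 0], "hand": 0},
    {"slide": [0.014, 0, -0.164], "delta_rot": [0, -0.0127, 0], "hand": 0},
    {"slide": [0.014, 0, -0.164], "delta_rot": [0, -0.0127, 0], "hand": 0},
  ],
)

```text
time_s: 6.02
eef_pos: [0.5641, 0.1919, 0.1025]
eef_rot: [0.093, -0.381, 0.919, 0.039]
wrist_force: [0.3, -0.7, -1.9]
opening: 0.258
```

```bash
python3 - <<'E'
from h import *
d=snap(["wrist"],"5")
w=d["wrist"];crop(w,0,0,512,384,1.5,"pics/w5.png")
p=np.array([.5691,.197]);a0=np.radians(45.1)
piv=p-.205*np.array([np.cos(a0),np.sin(a0)])
t1=theta_for(PEG);pv=pivot(t1);v=PEG-pv;a1=np.arctan2(v[1],v[0])
# path: theta and alpha linear; check distance
N=15
ps=[]
for i in range(N+1):
    s=i/N; ps.append(toolpose(pivot(.117+s*(t1-.117)) , a0+s*(a1-a0),.2))
for i,r in enumerate(rows(ps[1:],*ps[0])):print(i,r)
print(ps[0][0],ps[-1][0],ps[-1][1].as_quat())
E
```

```text
6.025 [0.5641 0.1919 0.1025] [ 0.0932 -0.3812  0.919   0.0386] [ 0.3 -0.7 -1.9] 0.25813559903489963
0 ([0.063, -0.145, -0.013], [0.003, 0.0, 0.0146])
1 ([0.066, -0.148, -0.013], [0.003, 0.0, 0.0146])
2 ([0.068, -0.152, -0.014], [0.003, -0.0, 0.0146])
3 ([0.07, -0.156, -0.014], [0.003, 0.0, 0.0146])
4 ([0.072, -0.161, -0.014], [0.003, -0.0, 0.0146])
5 ([0.073, -0.165, -0.015], [0.003, 0.0, 0.0146])
6 ([0.074, -0.169, -0.015], [0.003, 0.0, 0.0146])
7 ([0.075, -0.173, -0.015], [0.003, -0.0, 0.0146])
8 ([0.075, -0.178, -0.015], [0.003, 0.0, 0.0146])
9 ([0.076, -0.182, -0.015], [0.003, 0.0, 0.0146])
10 ([0.076, -0.187, -0.015], [0.003, 0.0, 0.0146])
11 ([0.076, -0.191, -0.015], [0.003, -0.0, 0.0146])
12 ([0.075, -0.196, -0.015], [0.003, 0.0, 0.0146])
13 ([0.074, -0.2, -0.015], [0.003, 0.0, 0.0146])
14 ([0.073, -0.205, -0.015], [0.003, -0.0, 0.0146])
[0.56450811 0.19242188 0.10177207] [0.56972619 0.05297688 0.10177207] [-0.04207336  0.99411424  0.00422142  0.09974413]
```

View pics/w5.png

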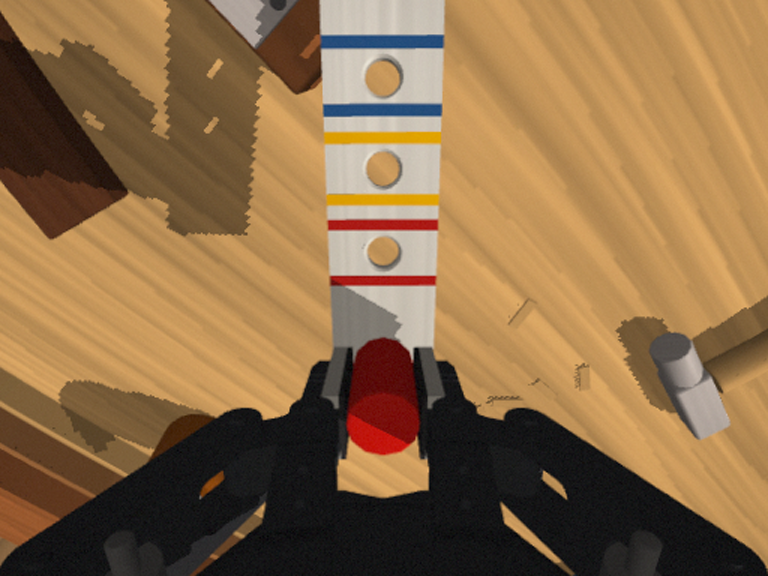

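Call:
drive_tool(
  deltas=[
    {"slide": [0.063, -0.145, -0.013], "delta_rot": [0.003, 0, 0.0146], "hand": 0},
    {"slide": [0.066, -0.148, -0.013], "delta_rot": [0.003, 0, 0.0146], "hand": 0},
    {"slide": [0.068, -0.152, -0.014], "delta_rot": [0.003, 0, 0.0146], "hand": 0},
    {"slide": [0.07, -0.156, -0.014], "delta_rot": [0.003, 0, 0.0146], "hand": 0},
    {"slide": [0.072, -0.161, -0.014], "delta_rot": [0.003, 0, 0.0146], "hand": 0},
  ],
)

```text
time_s: 6.7
eef_pos: [0.5759, 0.1519, 0.1024]
eef_rot: [0.097, -0.27, 0.957, 0.027]
wrist_force: [0.9, 1.7, -0.7]
opening: 0.262
```

Call:
drive_tool(
  deltas=[
    {"slide": [0.073, -0.165, -0.015], "delta_rot": [0.003, 0, 0.0146], "hand": 0},
    {"slide": [0.074, -0.169, -0.015], "delta_rot": [0.003, 0, 0.0146], "hand": 0},
    {"slide": [0.075, -0.173, -0.015], "delta_rot": [0.003, 0, 0.0146], "hand": 0},
    {"slide": [0.075, -0.178, -0.015], "delta_rot": [0.003, 0, 0.0146], "hand": 0},
    {"slide": [0.076, -0.182, -0.015], "delta_rot": [0.003, 0, 0.0146], "hand": 0},
  ],
)

```text
time_s: 7.32
eef_pos: [0.5776, 0.1043, 0.1021]
eef_rot: [0.099, -0.156, 0.983, 0.015]
wrist_force: [2.2, 2.4, -1.2]
opening: 0.262
```

```bash
python3 - <<'E'
from h import *
d=snap(["wrist"],"6")
w=d["wrist"];crop(w,0,0,512,384,1.5,"pics/w6.png")
E
```

```text
7.325 [0.5776 0.1043 0.1021] [ 0.0991 -0.1564  0.9826  0.0152] [ 2.2  2.4 -1.2] 0.2622675048930707
```

View pics/w6.png

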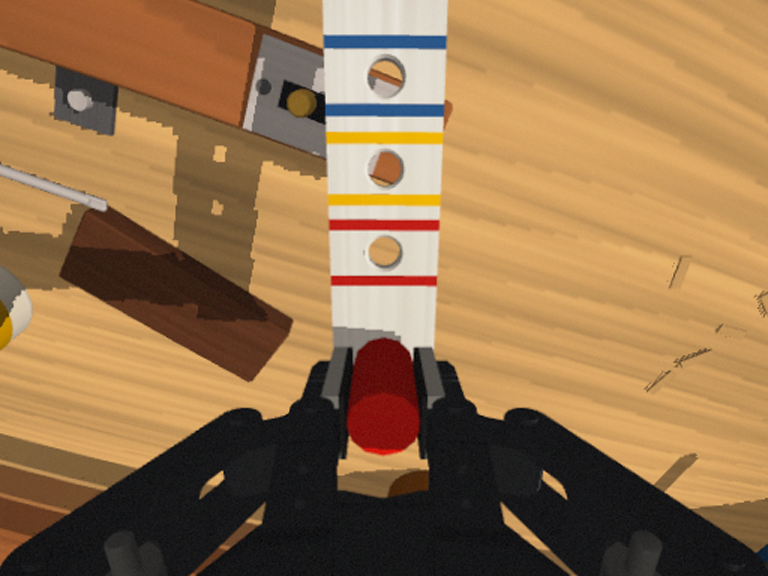

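Good: stay follows, peg clear of the stay at (302,103). Measure the peg again from here before continuing.

```bash
python3 - <<'E'
from h import *
w=pickle.load(open("c6.pkl","rb"))["wrist"]
crop(w,160,10,300,130,6,"pics/w6a.png")
E
```

```text
(no output)
```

View pics/w6a.png

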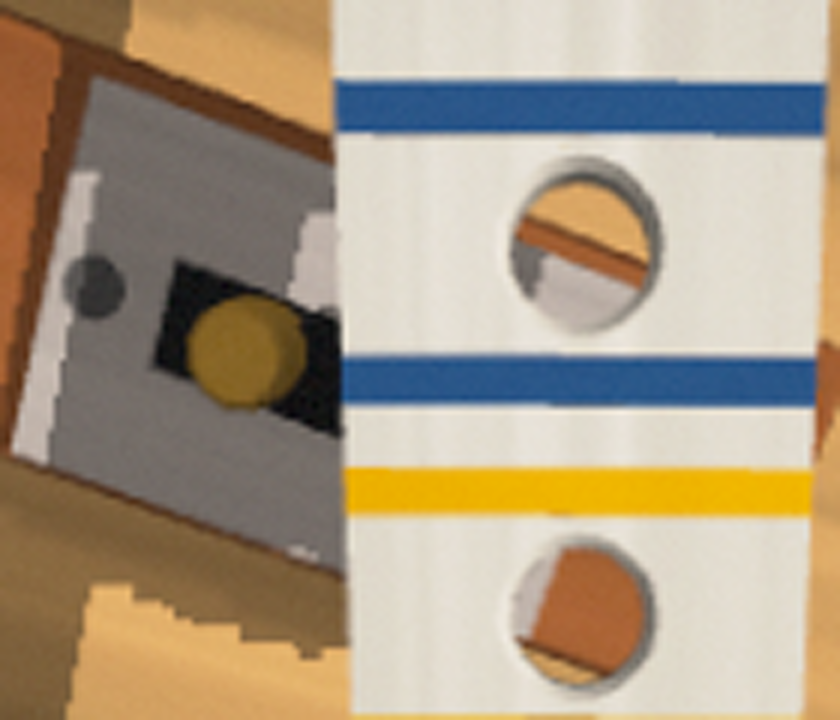

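```bash
python3 - <<'E'
from h import *
d=pickle.load(open("c6.pkl","rb"));w=d["wrist"];o=d["obs"]
px=lambda u,v:(160+(u+.5)/6-.5,10+(v+.5)/6-.5)
print("peg",atz(w,px(241,351),.06), "slot corner",atz(w,px(178,262),.048),atz(w,px(153,368),.048),"platecorner",atz(w,px(12,455),.048))
T=rot(o["eef_rot"])
# hole: intersect with tool-frame plane z = gz-6mm
for n,uv,ex in(("blue",px(582,245),.105),("yel",px(580,617),.075)):
    C,dd=ray(w,uv); c=T.inv().apply(C-o["eef_pos"]); q=T.inv().apply(dd)
    X=c+q*(.0068-c[2])/q[2]; print(n,X, "world",T.apply(X)+o["eef_pos"])
E
```

```text
peg [0.50136477 0.04722022 0.06      ] slot corner [0.4968074  0.03764065 0.048     ] [0.50706439 0.0373568  0.048     ] platecorner [0.51955025 0.02525861 0.048     ]
blue [0.10270934 0.00079605 0.0068    ] world [0.48295557 0.07424612 0.07499364]
yel [0.07303059 0.00069217 0.0068    ] world [0.5106322  0.08317819 0.08091488]
```

```bash
cat > plan.py <<'E'
from h import *
import sys
PEG=np.array([.5014,.0472]); GX=.2031
def target(tau,dx=0,dy=0):
    peg=PEG+np.array([dx,dy]); t1=theta_for(peg);pv=pivot(t1);v=peg-pv;a=np.arctan2(v[1],v[0])
    p,r=toolpose(pv,a,tau,gx=GX); return p-r.as_matrix()[:,1]*.0005,r
def interp(o,tgts_n):
    p0,r0=o["eef_pos"],rot(o["eef_rot"]); ps=[]
    P0,R0=p0,r0
    for (p,r),n in tgts_n:
        w=(R0.inv()*r).as_rotvec()
        for i in range(1,n+1):
            ps.append((P0+(p-P0)*i/n, R0*Ro.from_rotvec(w*i/n)))
        P0,R0=p,r
    return rows(ps,p0,r0)
E
python3 - <<'E'
from plan import *
from bench import ctrl
o=ctrl.get_obs()
print(target(.2)[0],target(.2)[1].as_quat(),theta_for(PEG))
for r in interp(o,[(target(.2),7)]):print(r)
E
```

```text
[0.56770972 0.05236316 0.10139459] [-0.0423869   0.99410092  0.00425288  0.09974279] 0.3360505605270696
([0.07, -0.13, -0.012], [0.002, 0.0, 0.0102])
([0.066, -0.133, -0.012], [0.002, 0.0, 0.0102])
([0.062, -0.135, -0.011], [0.002, 0.0, 0.0102])
([0.058, -0.137, -0.01], [0.002, 0.0, 0.0102])
([0.053, -0.138, -0.009], [0.002, 0.0, 0.0102])
([0.049, -0.14, -0.008], [0.002, 0.0, 0.0102])
([0.044, -0.142, -0.007], [0.002, 0.0, 0.0102])
```

Call:
drive_tool(
  deltas=[
    {"slide": [0.07, -0.13, -0.012], "delta_rot": [0.002, 0, 0.0102], "hand": 0},
    {"slide": [0.066, -0.133, -0.012], "delta_rot": [0.002, 0, 0.0102], "hand": 0},
    {"slide": [0.062, -0.135, -0.011], "delta_rot": [0.002, 0, 0.0102], "hand": 0},
    {"slide": [0.058, -0.137, -0.01], "delta_rot": [0.002, 0, 0.0102], "hand": 0},
    {"slide": [0.053, -0.138, -0.009], "delta_rot": [0.002, 0, 0.0102], "hand": 0},
  ],
)

```text
time_s: 8.0
eef_pos: [0.5705, 0.0677, 0.1015]
eef_rot: [0.1, -0.076, 0.992, 0.007]
wrist_force: [2.4, 2.8, -1.4]
opening: 0.26
```

Call:
drive_tool(
  deltas=[
    {"slide": [0.049, -0.14, -0.008], "delta_rot": [0.002, 0, 0.0102], "hand": 0},
    {"slide": [0.044, -0.142, -0.007], "delta_rot": [0.002, 0, 0.0102], "hand": 0},
    {"slide": [0, 0, 0], "delta_rot": [0, 0, 0], "hand": 0},
    {"slide": [0, 0, 0], "delta_rot": [0, 0, 0], "hand": 0},
    {"slide": [0, 0, 0], "delta_rot": [0, 0, 0], "hand": 0},
  ],
)

```text
time_s: 8.62
eef_pos: [0.5676, 0.0537, 0.101]
eef_rot: [0.099, -0.045, 0.994, 0.005]
wrist_force: [1.1, 2.2, -1.2]
opening: 0.262
```

```bash
python3 - <<'E'
from plan import *
d=snap(["wrist"],"7")
w=d["wrist"];crop(w,200,20,310,120,6,"pics/w7a.png")
for r in interp(d["obs"],[(target(.2),1),(target(.13),3)]):print(r)
E
```

```text
8.625 [0.5676 0.0537 0.101 ] [ 0.0994 -0.0449  0.994   0.0045] [ 1.1  2.2 -1.2] 0.2615822843433445
([-0.001, -0.026, -0.007], [0.0003, -0.0002, 0.0016])
([-0.003, 0.0, 0.095], [-0.0, 0.0074, 0.0])
([-0.005, -0.0, 0.095], [0.0, 0.0074, -0.0])
([-0.007, 0.0, 0.095], [0.0, 0.0074, 0.0])
```

View pics/w7a.png

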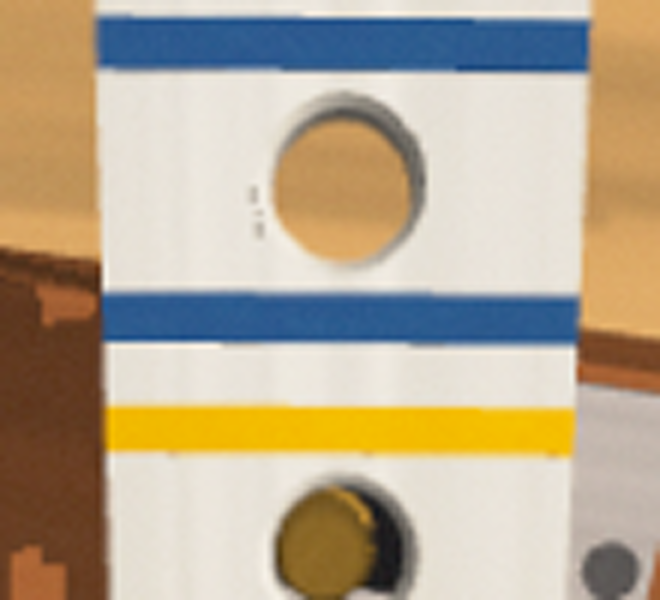

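Call:
drive_tool(
  deltas=[
    {"slide": [-0.001, -0.026, -0.004], "delta_rot": [0, 0, 0.0016], "hand": 0},
    {"slide": [-0.003, 0, 0.095], "delta_rot": [0, 0.0074, 0], "hand": 0},
    {"slide": [-0.005, 0, 0.095], "delta_rot": [0, 0.0074, 0], "hand": 0},
    {"slide": [-0.007, 0, 0.095], "delta_rot": [0, 0.0074, 0], "hand": 0},
    {"slide": [0, 0, 0], "delta_rot": [0, 0, 0], "hand": 0},
  ],
)

```text
time_s: 9.3
eef_pos: [0.5714, 0.0526, 0.0869]
eef_rot: [0.064, -0.042, 0.997, 0.003]
wrist_force: [0.8, 2.0, -0.9]
opening: 0.268
```

```bash
python3 - <<'E'
from plan import *
d=snap(["wrist"],"8")
w=d["wrist"];crop(w,205,75,305,150,8,"pics/w8a.png")
for r in interp(d["obs"],[(target(.13),1),(target(.10),2),(target(0),4)]):print(r)
E
```

```text
9.3 [0.5714 0.0526 0.0869] [ 0.0644 -0.0424  0.997   0.0033] [ 0.8  2.  -0.9] 0.26792777774364374
([0.008, 0.002, -0.013], [0.0004, -0.0003, -0.0001])
([-0.003, -0.0, 0.061], [-0.0, 0.0048, -0.0])
([-0.004, -0.0, 0.061], [0.0, 0.0048, 0.0])
([-0.001, 0.0, 0.102], [0.0, 0.008, -0.0])
([-0.004, 0.0, 0.102], [-0.0, 0.008, -0.0])
([-0.006, 0.0, 0.102], [0.0, 0.008, -0.0])
([-0.009, 0.0, 0.101], [-0.0, 0.008, 0.0])
```

View pics/w8a.png

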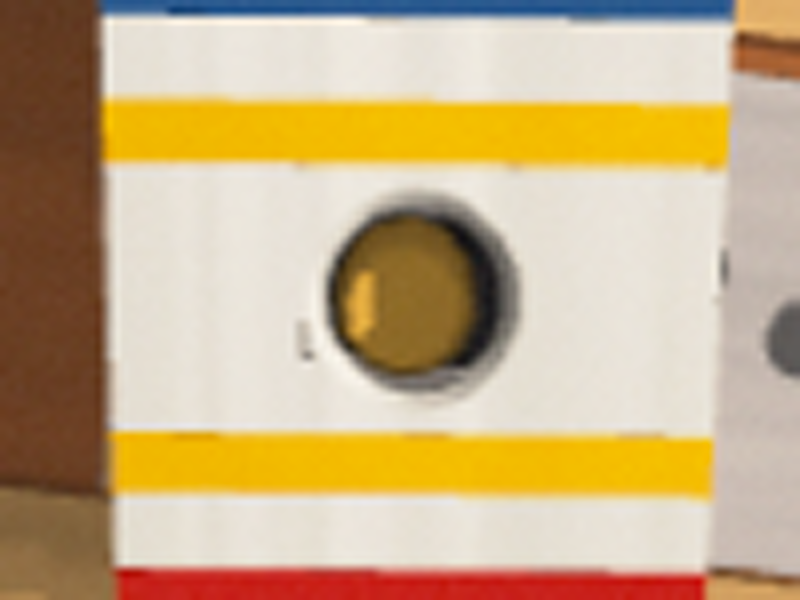

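Call:
drive_tool(
  deltas=[
    {"slide": [0, -0.025, 0], "delta_rot": [0, 0, 0.002], "hand": 0},
    {"slide": [-0.003, 0, 0.061], "delta_rot": [0, 0.0048, 0], "hand": 0},
    {"slide": [-0.004, 0, 0.05], "delta_rot": [0, 0.004, 0], "hand": 0},
    {"slide": [0, 0, 0], "delta_rot": [0, 0, 0], "hand": 0},
    {"slide": [0, 0, 0], "delta_rot": [0, 0, 0], "hand": 0},
  ],
)

```text
time_s: 9.98
eef_pos: [0.5725, 0.0514, 0.0821]
eef_rot: [0.051, -0.039, 0.998, 0.003]
wrist_force: [-0.2, 1.3, -1.1]
opening: 0.265
```

```bash
python3 - <<'E'
from plan import *
d=snap(["wrist"],"9")
w=d["wrist"];crop(w,205,75,305,150,8,"pics/w9a.png")
for r in interp(d["obs"],[(target(.10),1),(target(0),4)]):print(r)
E
```

```text
9.975 [0.5725 0.0514 0.0821] [ 0.0513 -0.0393  0.9979  0.0029] [-0.2  1.3 -1.1] 0.26475124868416816
([0.008, 0.027, 0.011], [0.0004, 0.0009, -0.0021])
([-0.001, 0.0, 0.102], [0.0, 0.008, 0.0])
([-0.004, 0.0, 0.102], [-0.0, 0.008, -0.0])
([-0.006, 0.0, 0.102], [0.0, 0.008, -0.0])
([-0.009, 0.0, 0.101], [-0.0, 0.008, 0.0])
```

View pics/w9a.png

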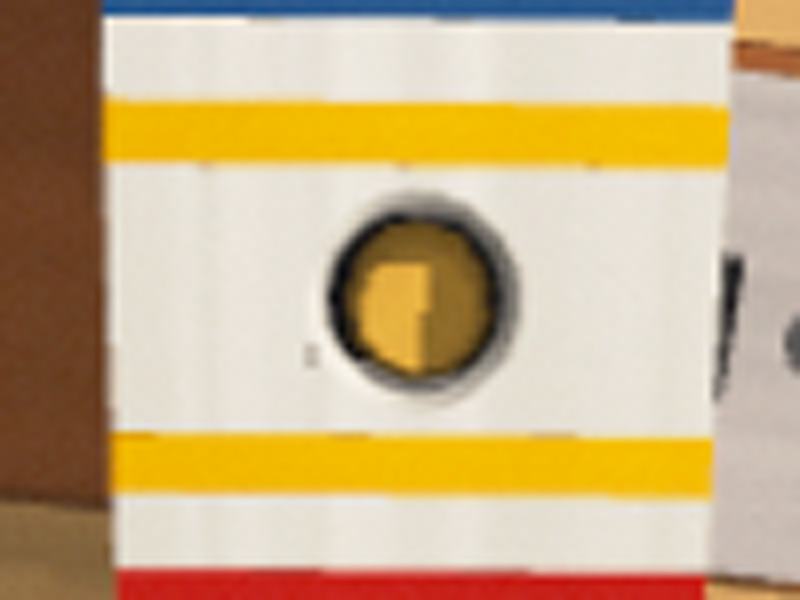

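Call:
drive_tool(
  deltas=[
    {"slide": [-0.002, 0, 0.061], "delta_rot": [0, 0.0048, 0], "hand": 0},
    {"slide": [-0.003, 0, 0.061], "delta_rot": [0, 0.0048, 0], "hand": 0},
    {"slide": [-0.003, 0, 0.041], "delta_rot": [0, 0.0032, 0], "hand": 0},
    {"slide": [0, 0, 0], "delta_rot": [0, 0, 0], "hand": 0},
    {"slide": [0, 0, 0], "delta_rot": [0, 0, 0], "hand": 0},
  ],
)

```text
time_s: 10.65
eef_pos: [0.5736, 0.0515, 0.074]
eef_rot: [0.031, -0.039, 0.999, 0.002]
wrist_force: [0.9, 2.4, -0.6]
opening: 0.261
```

```bash
python3 - <<'E'
from plan import *
d=snap(["wrist"],"10")
w=d["wrist"];crop(w,205,75,305,150,8,"pics/w10a.png")
for r in interp(d["obs"],[(target(.06),1),(target(0),4)]):print(r)
E
```

```text
10.65 [0.5736 0.0515 0.074 ] [ 0.0312 -0.0393  0.9987  0.0021] [ 0.9  2.4 -0.6] 0.2608783636739976
([0.007, 0.028, 0.011], [0.0004, 0.0008, -0.0021])
([-0.002, 0.0, 0.061], [0.0, 0.0048, -0.0])
([-0.003, -0.0, 0.061], [-0.0, 0.0048, -0.0])
([-0.004, -0.0, 0.061], [0.0, 0.0048, -0.0])
([-0.005, 0.0, 0.061], [-0.0, 0.0048, 0.0])
```

View pics/w10a.png

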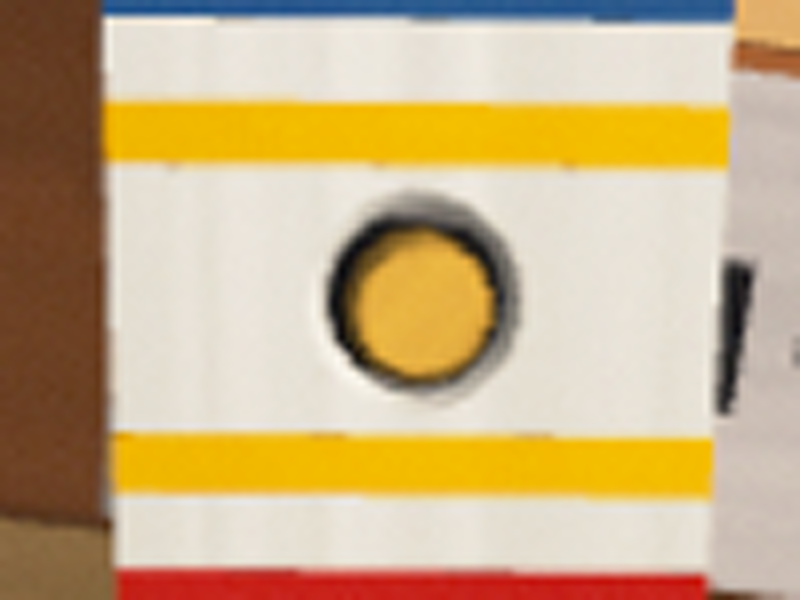

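Call:
drive_tool(
  deltas=[
    {"slide": [-0.008, 0.004, 0.04], "delta_rot": [0, 0.0032, 0], "hand": 0},
    {"slide": [-0.003, 0, 0.061], "delta_rot": [0, 0.0048, 0], "hand": 0},
    {"slide": [-0.004, 0, 0.061], "delta_rot": [0, 0.0048, 0], "hand": 0},
    {"slide": [0, 0, 0], "delta_rot": [0, 0, 0], "hand": 0},
    {"slide": [0, 0, 0], "delta_rot": [0, 0, 0], "hand": 0},
  ],
)

```text
time_s: 11.32
eef_pos: [0.5745, 0.0518, 0.0658]
eef_rot: [0.011, -0.039, 0.999, 0.001]
wrist_force: [-0.1, 1.6, -1.8]
opening: 0.264
```

```bash
python3 - <<'E'
from plan import *
d=snap(["wrist"],"11")
w=d["wrist"];crop(w,205,75,305,150,8,"pics/w11a.png")
for r in interp(d["obs"],[(target(.02),1),(target(0),2)]):print(r)
E
```

```text
11.325 [0.5745 0.0518 0.0658] [ 0.0108 -0.0394  0.9992  0.0014] [-0.1  1.6 -1.8] 0.26359949669256355
([0.009, 0.022, 0.008], [0.0006, 0.0006, -0.002])
([-0.002, -0.0, 0.041], [-0.0, 0.0032, 0.0])
([-0.003, 0.0, 0.041], [0.0, 0.0032, -0.0])
```

View pics/w11a.png

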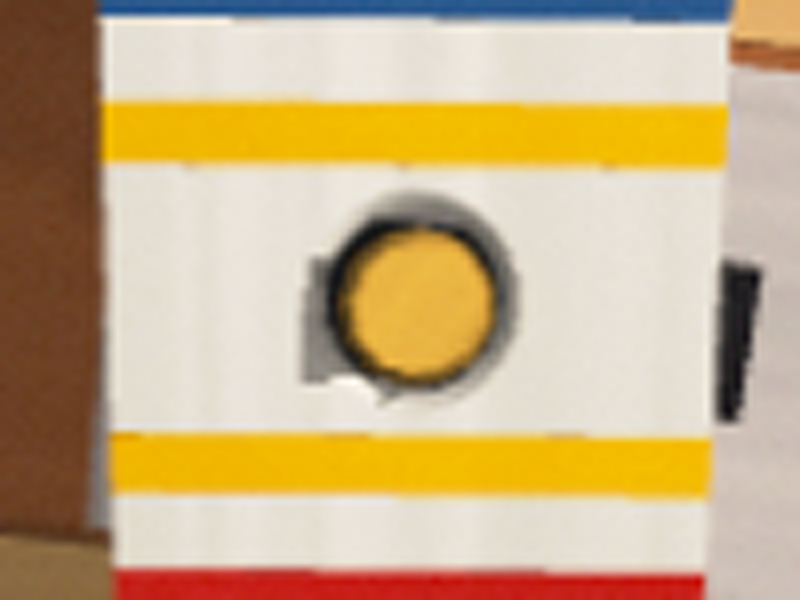

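Call:
drive_tool(
  deltas=[
    {"slide": [-0.004, 0, 0.04], "delta_rot": [0, 0.0033, 0], "hand": 0},
    {"slide": [-0.003, 0, 0.04], "delta_rot": [0, 0.0033, 0], "hand": 0},
    {"slide": [0, 0, 0], "delta_rot": [0, 0, 0], "hand": 0},
    {"slide": [0, 0, 0], "delta_rot": [0, 0, 0], "hand": 0},
    {"slide": [0, 0, 0], "delta_rot": [0, 0, 0], "hand": 0},
  ],
)

```text
time_s: 12.0
eef_pos: [0.5752, 0.0518, 0.0621]
eef_rot: [0.001, -0.039, 0.999, 0.001]
wrist_force: [-0.5, 2.2, -0.6]
opening: 0.266
```

```bash
python3 - <<'E'
from plan import *
d=snap(["wrist","side"],"12")
w=d["wrist"];crop(w,205,75,305,150,8,"pics/w12a.png");crop(d["side"],180,140,330,250,5,"pics/s12.png")
E
```

```text
12.0 [0.5752 0.0518 0.0621] [ 9.000e-04 -3.930e-02  9.992e-01  9.000e-04] [-0.5  2.2 -0.6] 0.2658365582192512
```

View pics/w12a.png

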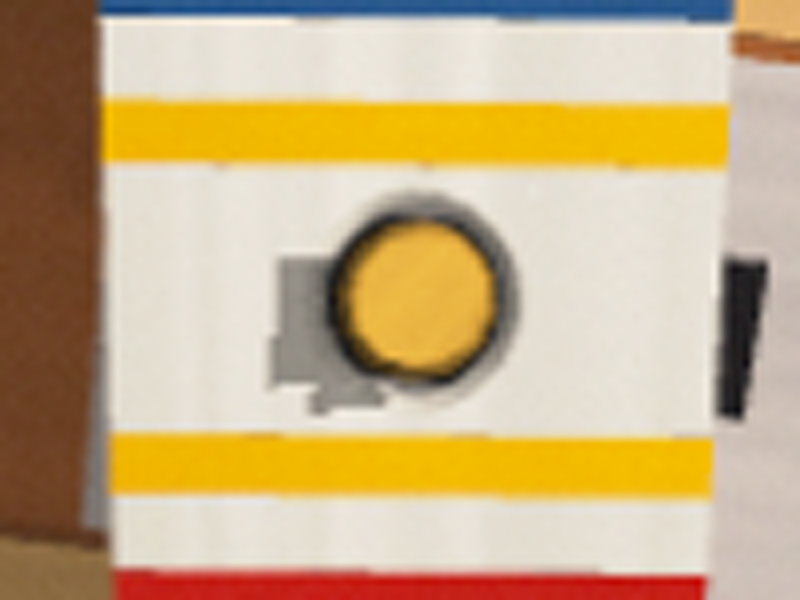

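View pics/s12.png

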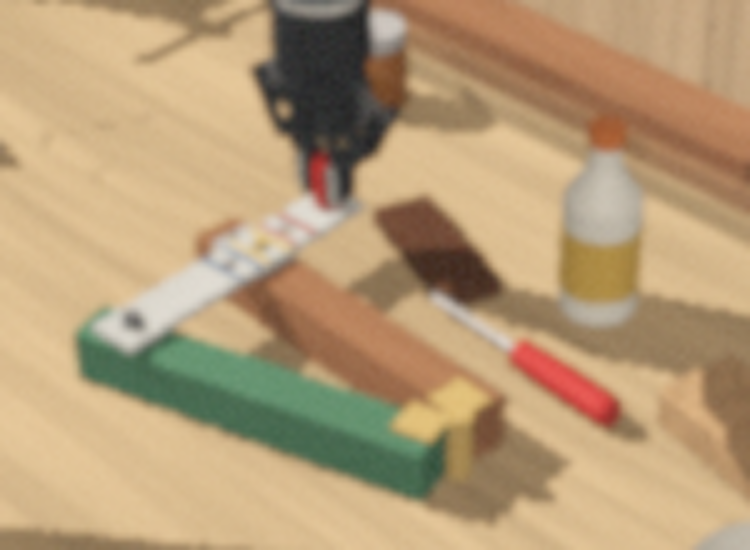

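Call:
drive_tool(
  deltas=[
    {"slide": [0, 0, 0.014], "delta_rot": [0, 0.0005, 0], "hand": 0},
    {"slide": [0, 0, 0], "delta_rot": [0, 0, 0], "hand": 0},
    {"slide": [0, 0, 0], "delta_rot": [0, 0, 0], "hand": 0},
    {"slide": [0, 0, 0], "delta_rot": [0, 0, 0], "hand": 0},
    {"slide": [0, 0, 0], "delta_rot": [0, 0, 0], "hand": 0},
  ],
)

```text
time_s: 12.72
eef_pos: [0.5752, 0.0518, 0.0614]
eef_rot: [0.0, -0.039, 0.999, 0.001]
wrist_force: [1.0, 2.0, 0.2]
opening: 0.265
```

Call:
drive_tool(
  deltas=[
    {"slide": [0, 0, 0], "delta_rot": [0, 0, 0], "hand": 0.6},
    {"slide": [0, 0, 0], "delta_rot": [0, 0, 0], "hand": 0.9},
    {"slide": [0, 0, 0], "delta_rot": [0, 0, 0], "hand": 0.9},
    {"slide": [0, 0, 0], "delta_rot": [0, 0, 0], "hand": 0.9},
    {"slide": [0, 0, 0], "delta_rot": [0, 0, 0], "hand": 0.9},
  ],
)

```text
time_s: 13.35
eef_pos: [0.575, 0.0518, 0.0613]
eef_rot: [-0.0, -0.039, 0.999, 0.001]
wrist_force: [0.5, -0.4, 0.5]
opening: 0.9
```

```bash
python3 - <<'E'
from plan import *
d=snap(["wrist"],"13")
w=d["wrist"];crop(w,0,0,512,384,1.5,"pics/w13.png")
E
```

```text
13.35 [0.575  0.0518 0.0613] [-1.000e-04 -3.940e-02  9.992e-01  9.000e-04] [ 0.5 -0.4  0.5] 0.9003957143121017
```

View pics/w13.png

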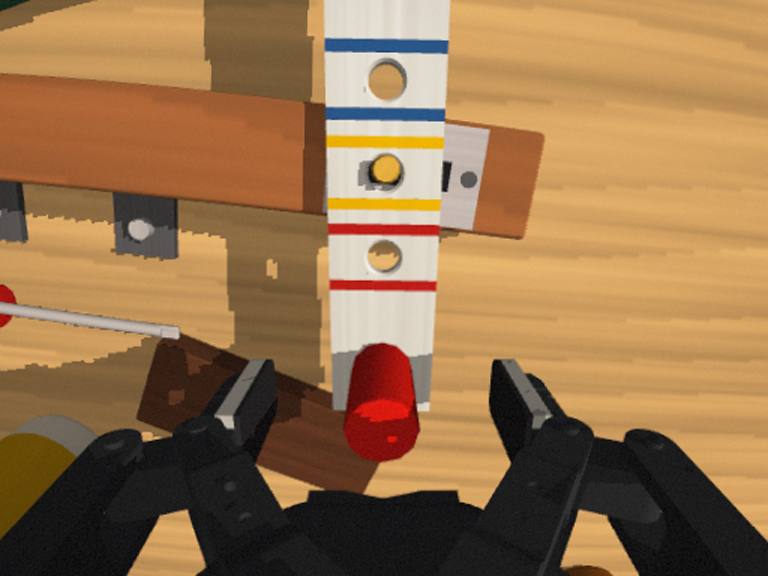

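Released; the peg stands in the yellow hole at (386,170). Retreat straight up and check.

Call:
drive_tool(
  deltas=[
    {"slide": [0, 0, -0.4], "delta_rot": [0, 0, 0], "hand": 0.9},
    {"slide": [0, 0, -0.8], "delta_rot": [0, 0, 0], "hand": 0.9},
    {"slide": [0, 0, -0.8], "delta_rot": [0, 0, 0], "hand": 0.9},
    {"slide": [0, 0, -0.8], "delta_rot": [0, 0, 0], "hand": 0.9},
    {"slide": [0, 0, 0], "delta_rot": [0, 0, 0], "hand": 0.9},
  ],
)

```text
time_s: 14.02
eef_pos: [0.5779, 0.0513, 0.2072]
eef_rot: [0.005, -0.039, 0.999, 0.0]
wrist_force: [-0.2, -1.0, -1.1]
opening: 0.898
```

```bash
python3 - <<'E'
from plan import *
d=snap(["wrist","side","top"],"14")
w=d["wrist"];crop(w,0,0,512,384,1.5,"pics/w14.png");crop(d["side"],180,140,330,250,5,"pics/s14.png")
crop(w,200,40,310,170,5,"pics/w14a.png")
E
```

```text
14.025 [0.5779 0.0513 0.2072] [ 4.600e-03 -3.940e-02  9.992e-01  2.000e-04] [-0.2 -1.  -1.1] 0.8983848616883746
```

View pics/w14.png

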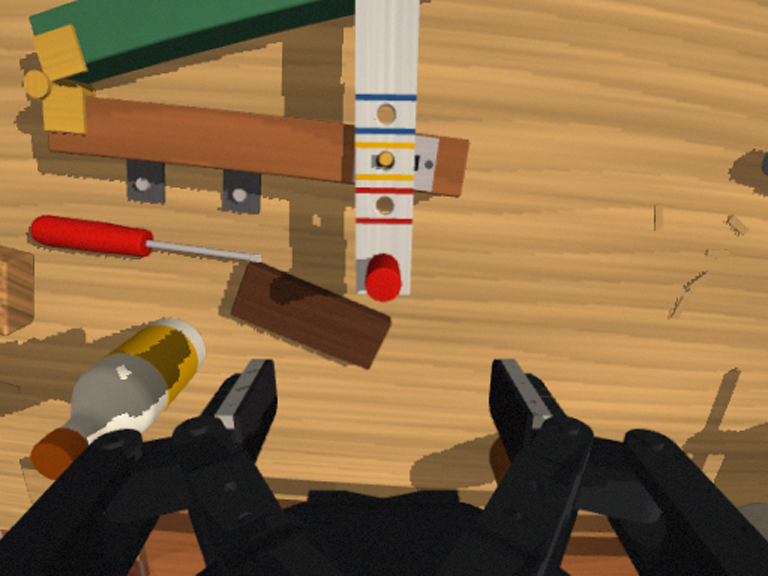

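View pics/w14a.png

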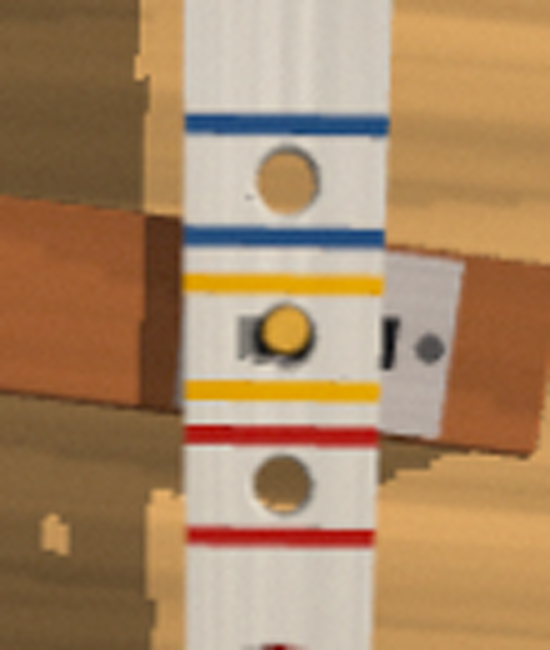

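View pics/s14.png

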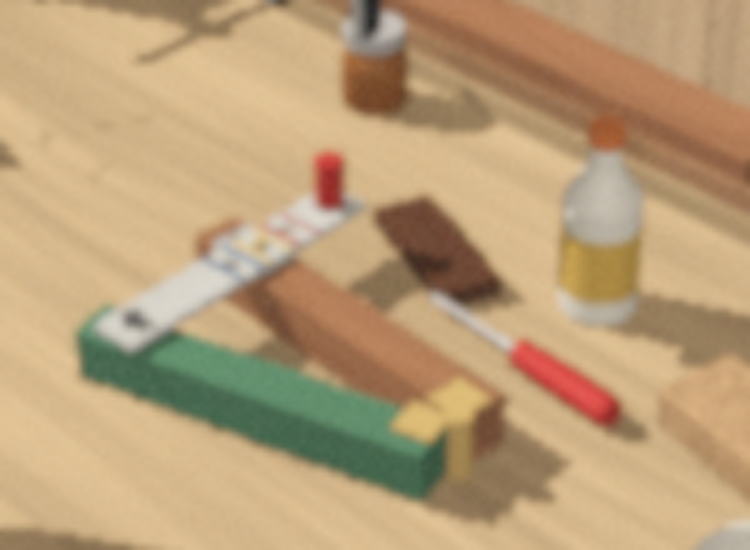

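```bash
python3 - <<'E'
from plan import *
d=pickle.load(open("c14.pkl","rb"));w=d["wrist"];s=d["side"]
ps=[]
for c,uv in((w,(383/1.5-.2,284/1.5-.2)),(s,(180+329/5-.4,140+159/5-.4))): ps.append(ray(c,uv))
(a,b),(e,f)=ps; t=np.linalg.lstsq(np.column_stack([b,-f]),e-a,rcond=None)[0]
print(a+b*t[0],e+f*t[1])
hs=[atz(w,(200+u/5-.4,40+v/5-.4),.0545) for u,v in((288,181),(286,334),(283,485))]
print(hs,[np.linalg.norm(hs[i+1]-hs[i]) for i in(0,1)])
E
```

```text
[0.57848955 0.05155904 0.09318394] [0.57683983 0.05265378 0.09271473]
[array([0.47351993, 0.04520546, 0.0545    ]), array([0.50268315, 0.04719211, 0.0545    ]), array([0.53299062, 0.04904341, 0.0545    ])] [np.float64(0.029230803513440193), np.float64(0.03036396540950374)]
```

Call:
drive_tool(
  deltas=[
    {"slide": [0, 0, 0], "delta_rot": [0, 0, 0], "hand": 0.9},
    {"slide": [0, 0, 0], "delta_rot": [0, 0, 0], "hand": 0.9},
    {"slide": [0, 0, 0], "delta_rot": [0, 0, 0], "hand": 0.9},
    {"slide": [0, 0, 0], "delta_rot": [0, 0, 0], "hand": 0.9},
    {"slide": [0, 0, 0], "delta_rot": [0, 0, 0], "hand": 0.9},
  ],
)

```text
time_s: 14.8
eef_pos: [0.5751, 0.0516, 0.2012]
eef_rot: [-0.0, -0.039, 0.999, 0.001]
wrist_force: [-0.0, 0.4, -0.2]
opening: 0.896
```

```bash
python3 - <<'E'
from plan import *
d=snap(["wrist"],"15"); crop(d["wrist"],200,40,310,170,4,"pics/w15a.png")
a=pickle.load(open("c14.pkl","rb"))["wrist"]
from bench import ctrl
print(ctrl.hand_in())
E
```

```text
14.8 [0.5751 0.0516 0.2012] [-2.000e-04 -3.940e-02  9.992e-01  9.000e-04] [-0.   0.4 -0.2] 0.8955263381642002
the job is handed in; nothing more can be done
None
```

View pics/w15a.png

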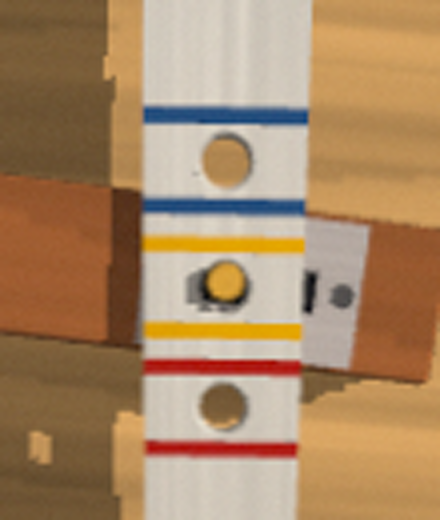

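The job is done and handed in at 14.8 s. I gripped the stay by its red knob, lifted it about 0.2 rad and swung it over while pushing the hinged leg open. The planned leg angle for the yellow hole on the peg was about 0.336 rad. I then lowered the yellow hole onto the brass peg, correcting its position from the wrist camera on the way down. Finally I released the knob and raised the gripper to about 0.20 m.

**Position:** The last picture shows the peg standing through the yellow hole with its top above the stay. The leg was still open and nothing had visibly moved about 1.5 s after release.

**Force:** The wrist force readings stayed within about 4 N throughout. They are taken only at the end of each move, so brief peaks in between would not show.

**Height:** When I let go, the tool was at 61.3 mm, the same height as when I first gripped the knob with the stay level. One check disagreed slightly: the knob top, triangulated from two pictures, came out at about 93 mm against the expected 96.5 mm. It reads low rather than high, so it gives no sign of the stay being propped up; I put it down to pixel and calibration error.

The other things on the bench in view look undisturbed.

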